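# Lock the rotor and pull-test the catch

### The job

Slide the forked catch of the loading block fully home around the rotor's stem, then take the rotor by its knob and pull straight up until the catch holds it, keeping a steady pull of about 12 newtons for a good second and never over 20, to prove that the lock holds. Let the rotor settle back into its pocket, still locked, and let go; leave the other things on the bench and in the block where they are.

Things in the scene. Friction and masses are not known exactly. Their poses are not given: they have to be found in the camera images.
- block: dark metal loading block, 230 (x) x 160 (y) x 30 mm high, fixed to the bench; origin under its centre on the bench. Its x axis runs along the catch's bar, from the rotor towards the catch's tab. The rotor's round pocket (117 mm across, 14 mm deep) is centred at x = -50 mm, y = 0
- rotor: grey round rotor, loose in the pocket (3.5 mm clear all round), 0.11 to 0.22 kg: disc 110 mm across and 20 mm thick, above it a collar 40 mm across up to 30 mm, a thin stem 16 mm across up to 52 mm, and a black round knob 30 mm across from 52 to 82 mm above its underside. Origin at the centre of its underside, z up; seated, that is 16 mm above the bench. Its yaw does not matter
- rotor_knob (a point): centre of the rotor's knob, 67 mm above the rotor's underside (83 mm above the bench when seated); free to grip from either side, across the bar is clearest
- catch_tab (a point): top of the catch's upright black tab, at its centre. The tab is 12 mm thick along the block's x, 24 mm wide along its y and rises 43 mm above the steel bar it stands on; its top is 98 mm above the bench. It moves with the catch and is pushed or pinched to slide the catch
- catch (a joint): slide of the catch in m: 0 fully open, 0.045 fully home against its stop. It grows as the catch moves along the block's -x (the tab towards the rotor); about 2 N of friction. It is a flat steel bar, 24 mm wide, ending in a fork with a 26 mm slot; home, the fork straddles the rotor's stem above the collar, its upper face 53 to 58 mm above the bench and so 10 to 15 mm below the knob
- bridge: sprung steel bridge, 20 (x) x 62 (y) mm, top 68 mm high, pegs to 74, across the bar between rotor and tab; it carries the catch. Pulled, it gives from about 2 N, then 15 N per mm, 3 mm at most. The fork's height on the bar differs each time: the rotor has 1 to 6 mm of play below it. The judged pull is the rotor's force on the catch: the hand's pull less the rotor's weight. Origin: the block's
- tube_a: one of two small capped tubes, 11 mm across, 43 mm tall, standing in wells of the block beside the catch, tops 59 mm above the bench; origin at its foot
- tube_b: the other capped tube, same as tube_a, in a well across the bar from it; origin at its foot
- tip_box: pipette tip box, 120 x 85 x 61 mm, on the bench; origin under its centre
- pipette: grey pipette lying on the bench, 292 mm long, 32 mm high, along its x; origin on the bench under its handle
- beaker: small glass beaker, 66 mm across, 75 mm tall; origin under its centre
- marker: black marker pen lying on the bench, 130 x 14 x 14 mm; origin under its centre
- lid: clear flat rotor lid lying on the bench, 114 mm across, 12 mm thick; origin under its centre
There are look-alikes about, which are no part of the job. Leave any blue look-alike of the rotor alone.

How it is judged (in metres and radians):
On the way, in this order (a step that is already met when the one before it is completed fails the run):
1. the catch is fully home (within 3 mm of its stop) with the rotor not pulled yet (value of joint catch above 0.042 m and contact force between rotor and bridge below 2 N), for 0.2 s.
2. the rotor, held by the fingers, pulls on the closed catch with 8 to 16 N, without a break for 0.8 s (value of joint catch above 0.042 m and contact force between rotor and bridge between 8 and 16 N and contact force between the fingers and rotor above 4 N), for 0.8 s.
At the end, for the whole second after the job is handed in: The catch is still fully home (within 3 mm of its stop), the rotor is seated again in its pocket (underside within 1.5 mm of the pocket's floor, upright within 0.04 rad), at rest and no longer pulled (value of joint catch above 0.042 m and z of rotor in the frame of block below 0.0175 m and angle between rotor's own z axis and vertical below 0.04 rad and linear speed of rotor below 0.01 m/s and contact force between rotor and bridge below 1 N); the robot touches nothing.
It fails at once if the rotor is pulled against the catch with more than 20 N (contact force between rotor and bridge above 20 N).
It fails at once if the rotor is lifted out of its pocket (14 mm) (z of rotor in the frame of block above 0.03 m).
It fails at once if a bystander is pushed away: a tube by more than 15 mm, any other thing by more than 30 mm (distance of any of tube_a, tube_b from where it was at the start of the episode above 0.015 m or distance of any of tip_box, pipette, beaker, marker, lid from where it was at the start of the episode above 0.03 m).
It also fails if it takes over 58 s, if anything falls off the work surface, if the arm or the gripper's body presses on something with over 40 N, if the wrist force passes 120 N, or if a joint passes its speed limit or range.

### The arm

A 6-joint arm with a two-finger parallel gripper is mounted at the origin on the work surface. World frame = base frame: x ahead of the robot, y to its left, z up, the work surface at z = 0. Lengths are in mm, angles in degrees, forces in N, time in s.
With the tool pointing down it reaches from about 325 to 775 mm from the base axis. Payload 5.5 kg.
Tool frame: the origin (TCP) lies midway between the tips of the shut fingers; the grasp point (between the pads) lies 19 mm behind it; z points along the fingers, y is the line along which they close (so a half turn about z gives the same grasp; the last joint's range is limited). The gripper opens to 88 mm and grips with 3 to 60 N. Pads are 20 mm wide; open, the fingers measure 115 mm over their backs; the gripper's body (75 mm by 178 mm) begins 61 mm behind the grasp point.
Start: joints at [-3.249, 5.22, 70.514, -0, 104.267, -3.249], TCP at [600.014, -0.003, 222.631] pointing down, gripper open.
Joint ranges: [-164.24, 164.24], [-49.07, 125.15], [9.68, 141.18], [-86.29, 266.29], [3.28, 154.24], [-151.56, 151.56]. Speed limits (degrees/s): [147.25, 147.25, 172.46, 180, 180, 180].

### API

Orientations are given as a 3x3 rotation matrix whose columns are the frame's x, y, z axes.
In Python, from station import ctrl gives the robot as it stands.
- The arm moves only by the tool drive_tool, never from a script. Its argument "motion" is a list that holds one entry, the list of rows, each a list of 6 numbers: the shift along the world's x, y, z scaled (see below), then the turn, a rotation vector about the world's x, y, z scaled (see below). A call has 1 to 8 rows; each row shifts and turns the commanded pose from where the row before left it; what a row does not reach is not made up. The controller multiplies each number of a shift by 0.05 m and each number of a turn by 8 degrees. A row lasts 1/8 s, in which the tool goes at most 62.5 mm and 10.7 degrees, less where a joint would pass 70% of its speed; a pose out of reach is approached as far as the arm can. A call with a number of a shift or a turn outside -1 to 1 is refused whole. A call with a gripper value outside its range is refused whole. "claw" is the gripper command: -1 is shut, 1 is fully open, values between are in proportion, set as the call begins (left out, the last holds). The fingers move at their own pace and stop on an object; "newtons" is the grip in N (left out, the last holds). Time passes only in rows, so rows that do not move let the fingers close. It gives the time, the measured TCP pose, the force, the opening and the grip force at its end, in the units of the state.
- ctrl.state(): the state, without advancing time (a new reading comes with each control period).
- ctrl.camera(name): name is "scene" or "side" or "wrist"; returns the picture (480x640x3 uint8, blue, green, red); there is no depth.
- ctrl.get_calibration(name): a dict with "intrinsics" (3x3 intrinsics, pixels), "world_from_camera" (4x4, takes a point from camera to world coordinates); the wrist camera has in their place "mount" (4x4, takes a point from camera to tool coordinates, whose origin is the TCP and whose axes are the flange's). Camera axes: x right, y up, looking along -z (the intrinsics and any distortion apply to the point x, -y, -z); pixel columns grow to the right and rows downward; lengths in mm; the calibration is good to about 2 mm. A picture is of the moment at which its call begins: read the wrist's pose just before it. get_calibration takes no time and is no camera call.
- ctrl.job_done(): hands the job in; it is judged then, once.
The state is a dict: "time_s": time; "joint_pos": joint angles; "qvel": joint speeds; "effort": joint torques, N m; "tcp_pos": TCP position; "orientation": TCP orientation; "force": force on the tool from outside, world axes, zero at the start; "moment": the same for the moment, N m; "gripper_width": finger opening in mm; "grip_force": force on a finger pad.
Only numpy, scipy, OpenCV 4.12 (cv2) and the standard library are available. Lean on these libraries where they do the work, as an engineer would, in place of code of your own. Each camera call takes 0.05 s, during which the arm holds its last target. There are 200 camera calls.

## Working session

There is one attempt and no reset: what is moved stays moved. The work goes in short steps, Python scripts to look and compute and a tool call to move; the robot and the scene stay as the last step left them, time stands still between calls to the robot, and variables do not carry over. Pictures are saved under pics/ and viewed, at most 12 in all, crops included, and the job is handed in when it is done.

Besides the shell and the picture viewer there is one more tool, called by a JSON object that holds its "api" and its "payload", one argument or row to a line. drive_tool: Moves the arm, as the interface text tells. Shifts and turns lie within -1 to 1; 1 stands for 0.05 m of shift or 8 degrees of turn. Its arguments: {"type":"object","properties":{"motion":{"type":"array"},"claw":{"type":"number"},"newtons":{"type":"number"}},"required":["motion"]}

```bash
mkdir -p pics; python3 - <<'E'
from station import ctrl
import cv2
print(ctrl.state()['tcp_pos'])
for n in ("scene","side"):
    cv2.imwrite(f"pics/{n}0.png",ctrl.camera(n)); c=ctrl.get_calibration(n); print(n,c)
print(ctrl.get_calibration("wrist"))
E
```

```text
[ 5.99709611e+02 -3.41363543e-03  2.21525694e+02]
scene {'intrinsics': array([[524.4221719 ,   0.        , 317.37755252],
       [  0.        , 524.4221719 , 238.89012913],
       [  0.        ,   0.        ,   1.        ]]), 'world_from_camera': array([[-3.23678029e-02, -5.15687261e-01,  8.56165272e-01,
         1.43328988e+03],
       [ 9.99321558e-01, -3.17575028e-02,  1.86516601e-02,
         3.15049330e+00],
       [ 1.75712475e-02,  8.56188127e-01,  5.16365318e-01,
         6.65441380e+02],
       [ 0.00000000e+00,  0.00000000e+00,  0.00000000e+00,
         1.00000000e+00]])}
side {'intrinsics': array([[464.71565183,   0.        , 311.10568728],
       [  0.        , 464.71565183, 239.23047953],
       [  0.        ,   0.        ,   1.        ]]), 'world_from_camera': array([[-9.84660139e-01,  1.20948865e-01, -1.25760815e-01,
         3.39293608e+02],
       [-1.73371256e-01, -5.96955835e-01,  7.83317393e-01,
         9.73038361e+02],
       [ 1.96676966e-02,  7.93104724e-01,  6.08767672e-01,
         8.31587653e+02],
       [ 0.00000000e+00,  0.00000000e+00,  0.00000000e+00,
         1.00000000e+00]])}
{'intrinsics': array([[333.75098837,   0.        , 317.61677504],
       [  0.        , 333.75098837, 243.97977075],
       [  0.        ,   0.        ,   1.        ]]), 'mount': array([[-4.01897785e-04,  9.69085924e-01,  2.46723144e-01,
         6.69926124e+01],
       [ 9.99999917e-01,  4.04654300e-04,  3.95300004e-05,
         1.55717463e+00],
       [-6.15296140e-05,  2.46723139e-01, -9.69086007e-01,
        -1.61487656e+02],
       [ 0.00000000e+00,  0.00000000e+00,  0.00000000e+00,
         1.00000000e+00]])}
```

View pics/scene0.png

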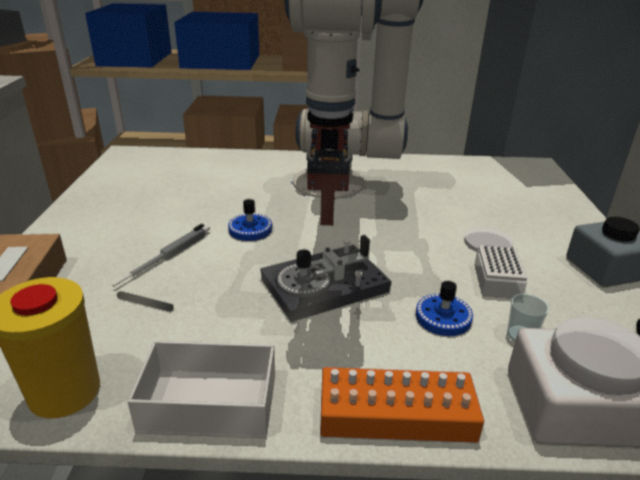

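View pics/side0.png

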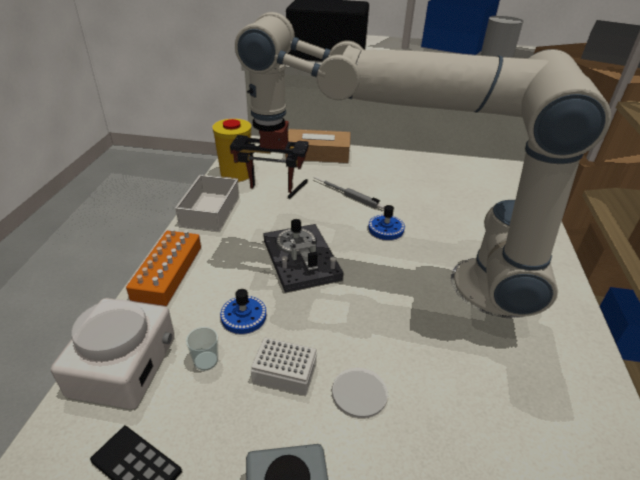

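Scene view: the grey rotor's knob is at (304,259) and the catch tab at (365,243). Possible mix-ups are the blue rotors' knobs at (249,206) and (447,291), which I leave alone. Side view: knob at (296,226), tab at (312,259), blue knobs at (388,212) and (241,298).

```bash
cat >h.py <<'E'
import numpy as np,cv2
from station import ctrl
def cam(n,st=None):
    c=ctrl.get_calibration(n)
    if n=="wrist":
        st=st or ctrl.state(); T=np.eye(4); T[:3,:3]=np.array(st['orientation']); T[:3,3]=st['tcp_pos']
        return c['intrinsics'],T@c['mount']
    return c['intrinsics'],c['world_from_camera']
def ray(n,u,v,st=None):
    K,T=cam(n,st); d=np.linalg.inv(K)@[u,v,1]; d=T[:3,:3]@[d[0],-d[1],-d[2]]
    return T[:3,3],d/np.linalg.norm(d)
def onz(n,u,v,z,st=None):
    o,d=ray(n,u,v,st); return o+d*(z-o[2])/d[2]
def tri(r1,r2):
    (a,d),(b,e)=r1,r2
    s=np.linalg.lstsq(np.c_[d,-e],b-a,rcond=None)[0]; p,q=a+s[0]*d,b+s[1]*e
    return (p+q)/2,np.linalg.norm(p-q)
E
python3 - <<'E'
from h import *
np.set_printoptions(precision=1,suppress=True)
print("knob",tri(ray("scene",304,259),ray("side",296,226)),onz("scene",304,259,83),onz("side",296,226,83))
print("tab",tri(ray("scene",365,238),ray("side",312,254)),onz("scene",365,238,98),onz("side",312,254,98))
st=ctrl.state(); print(st['tcp_pos']); w=ctrl.camera("wrist"); cv2.imwrite("pics/w0.png",w)
a=cv2.resize(cv2.imread("pics/scene0.png")[215:325,250:400],None,fx=4,fy=4,interpolation=2)
b=cv2.resize(cv2.imread("pics/side0.png")[210:295,255:350],None,fx=4,fy=4,interpolation=2)
m=np.zeros((440,600,3),np.uint8); m[:]=a; cv2.imwrite("pics/sc_crop.png",m)
E
```

```text
knob (array([545.4, -42.5,  81.5]), np.float64(0.25955659209257015)) [547.9 -42.3  83. ] [544.9 -40.7  83. ]
tab (array([478.5,  83.6,  95. ]), np.float64(1.3191558738304228)) [482.6  82.8  98. ] [478.2  88.2  98. ]
[599.7   0.  221.6]
```

View pics/sc_crop.png

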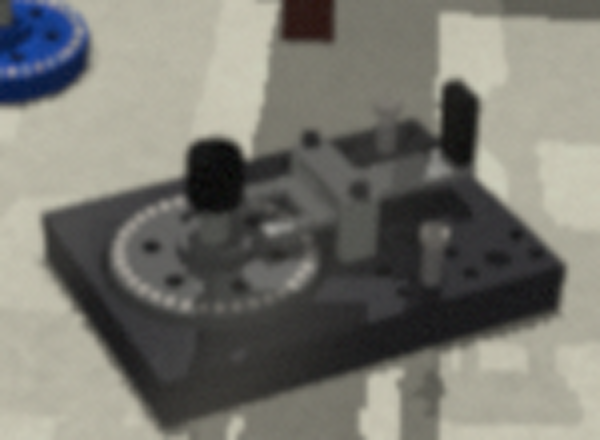

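View pics/w0.png

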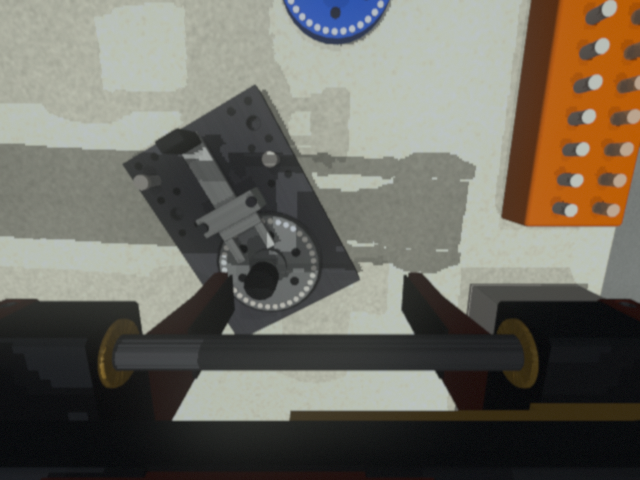

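The scene crop shows the grey rotor with a black knob, the bridge, the tab and both tubes, so the choice is right. In the wrist view the knob is near (262,280), the tab near (180,141), and the block's corners at (256,86), (124,163) and (358,277).

```bash
python3 - <<'E'
from h import *
np.set_printoptions(precision=1,suppress=True)
st=ctrl.state(); print(np.array(st['orientation']))
for n,u,v,z in [("knob",262,280,98-0),("tab",180,139,98),("c1",256,86,30),("c2",124,163,30),("c3",358,277,30),("disc",269,262,36),("tubeR",270,158,59),("tubeL",141,180,59)]:
    print(n,onz("wrist",u,v,z))
c=[onz("wrist",*p,30)[:2] for p in [(256,86),(124,163),(358,277)]]
print(np.linalg.norm(c[0]-c[1]),np.linalg.norm(c[0]-c[2]),"ctr",(c[1]+c[2])/2)
x=c[0]-c[2];print("xaxis ang",np.degrees(np.arctan2(x[1],x[0])))
k=tri(ray("wrist",262,280),ray("scene",304,259));print(k)
print(tri(ray("wrist",180,139),ray("scene",365,238)),tri(ray("wrist",180,139),ray("side",312,254)))
E
```

```text
[[ 0.  1. -0.]
 [ 1. -0.  0.]
 [ 0. -0. -1.]]
knob [550.7 -39.3  98. ]
tab [488.8  82.9  98. ]
c1 [541. 136.  30.]
c2 [401.8  63.1  30. ]
c3 [646.3 -61.1  30. ]
disc [548.1 -41.6  36. ]
tubeR [556.3  67.9  59. ]
tubeL [432.2  47.6  59. ]
157.21279409622136 223.4531262512402 ctr [524.   1.]
xaxis ang 118.09668629388845
(array([548.5, -43.3,  84. ]), np.float64(2.3168432983605034))
(array([490.6,  82.4, 102.8]), np.float64(0.5072444926283247)) (array([482.4,  82. ,  90.6]), np.float64(6.99388032641681))
```

{"api": "drive_tool", "payload": {
  "motion": [
    [[-0.45,0.38,0,0,0,0.57],[-0.45,0.38,0,0,0,0.57],[-0.45,0.38,0,0,0,0.57],[-0.45,0.38,0,0,0,0.57],[-0.45,0.38,0,0,0,0.57],[-0.45,0.38,0,0,0,0.57],[0,0,0,0,0,0],[0,0,0,0,0,0]]
  ],
  "claw": -1,
  "newtons": 20
}}

```text
time_s: 1.15
tcp_pos: [465.4, 113.6, 222.5]
orientation: [[-0.459, 0.889, 0.0], [0.889, 0.459, -0.0], [-0.0, 0.0, -1.0]]
force: [-0.2, -0.0, -0.6]
gripper_width: 10.7
grip_force: 0.0
```

```bash
python3 - <<'E'
from h import *
st=ctrl.state(); w=ctrl.camera("wrist"); cv2.imwrite("pics/w1.png",w); print(st['tcp_pos'],st['gripper_width'],np.round(st['orientation'],3).tolist())
E
```

```text
[465.39339545 113.64925552 222.50330562] 10.660398073269624 [[-0.459, 0.889, 0.0], [0.889, 0.459, -0.0], [-0.0, 0.0, -1.0]]
```

View pics/w1.png

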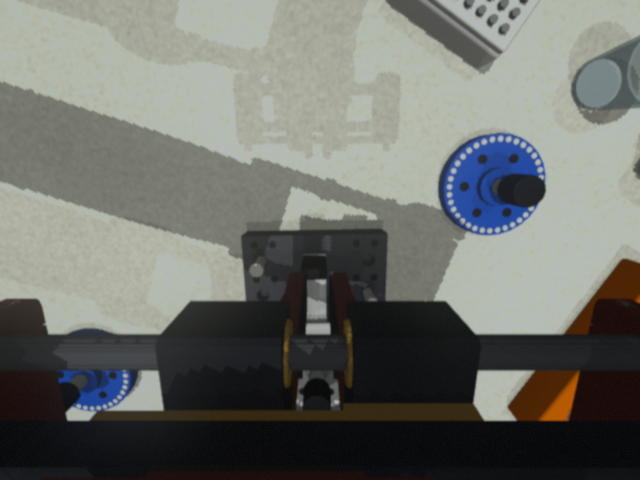

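The block's far edge is level in this view, from (243,233) to (387,231), so the yaw is right. The tab is near (315,258) with the closing fingers below it.

```bash
python3 - <<'E'
from h import *
np.set_printoptions(precision=1,suppress=True)
st=ctrl.state(); R=np.array(st['orientation']);t=np.array(st['tcp_pos'])
for n,u,v,z in [("tab far edge top",315,254,98),("tab near",315,275,98),("tab L",303,262,98),("tab R",328,262,98),("cornL",243,233,30),("cornR",387,231,30),("knob?",317,395,98)]:
    p=onz("wrist",u,v,z,st); print(n,p,"tool:",R.T@(p-t))
E
```

```text
tab far edge top [471.8  99.   98. ] tool: [-15.7  -1.  124.4]
tab near [480.8  81.4  98. ] tool: [-35.5  -1.  124.4]
tab L [465.6  87.4  98. ] tool: [-23.2 -11.8 124.4]
tab R [485.6  97.7  98. ] tool: [-23.2  10.6 124.4]
cornL [400.   66.7  30. ] tool: [-11.5 -79.6 192.4]
cornR [537.8 140.2  30. ] tool: [ -9.4  76.6 192.4]
knob? [540.4 -30.5  98. ] tool: [-162.2    0.7  124.4]
```

{"api": "drive_tool", "payload": {
  "motion": [
    [[0,0,-0.48,0,0,0],[0,0,-0.48,0,0,0],[0,0,-0.48,0,0,0],[0,0,-0.48,0,0,0],[0,0,-0.48,0,0,0],[0,0,-0.48,0,0,0],[0,0,0,0,0,0]]
  ]
}}

```text
time_s: 2.08
tcp_pos: [464.1, 113.1, 76.2]
orientation: [[-0.458, 0.889, -0.005], [0.889, 0.458, -0.001], [0.001, -0.005, -1.0]]
force: [0.2, -0.1, -0.1]
gripper_width: 0.5
grip_force: 0.0
```

{"api": "drive_tool", "payload": {
  "motion": [
    [[0.055,-0.107,0,0,0,0],[0.055,-0.107,0,0,0,0],[0.055,-0.107,0,0,0,0],[0.055,-0.107,0,0,0,0],[0,0,0,0,0,0]]
  ]
}}

```text
time_s: 2.7
tcp_pos: [476.3, 92.1, 78.8]
orientation: [[-0.459, 0.888, 0.0], [0.888, 0.459, -0.0], [-0.0, 0.0, -1.0]]
force: [-0.2, -0.1, 0.2]
gripper_width: 0.2
grip_force: 0.0
```

{"api": "drive_tool", "payload": {
  "motion": [
    [[0.046,-0.089,0,0,0,0],[0.046,-0.089,0,0,0,0],[0.046,-0.089,0,0,0,0],[0,0,0,0,0,0]]
  ]
}}

```text
time_s: 3.2
tcp_pos: [483.1, 78.6, 78.5]
orientation: [[-0.459, 0.888, -0.0], [0.888, 0.459, -0.001], [-0.001, -0.0, -1.0]]
force: [-0.1, -0.6, -0.4]
gripper_width: 0.7
grip_force: 0.0
```

{"api": "drive_tool", "payload": {
  "motion": [
    [[0.046,-0.089,0,0,0,0],[0.046,-0.089,0,0,0,0],[0.046,-0.089,0,0,0,0],[0.023,-0.044,0,0,0,0]]
  ]
}}

```text
time_s: 3.7
tcp_pos: [488.7, 68.2, 78.7]
orientation: [[-0.462, 0.887, -0.006], [0.887, 0.462, 0.01], [0.011, -0.001, -1.0]]
force: [-14.1, 21.5, 7.9]
gripper_width: 0.6
grip_force: 13.0
```

```bash
python3 - <<'E'
from h import *
st=ctrl.state(); print(st['tcp_pos'],st['force'])
a=ctrl.camera("side")[195:305,240:370];b=ctrl.camera("scene")[205:325,250:400]
a=cv2.resize(a,(600,508),interpolation=2)[:, :];b=cv2.resize(b,(600,480),interpolation=2)
cv2.imwrite("pics/m2.png",cv2.resize(np.hstack([a[:480],b]),(800,320)))
cv2.imwrite("pics/w2.png",ctrl.camera("wrist"))
print(ctrl.state()['force'])
E
```

```text
[488.69477145  68.15624451  78.73860165] [-14.1075018   21.54691406   7.93045242]
[-11.0021246   17.1952137    5.57201442]
```

View pics/m2.png

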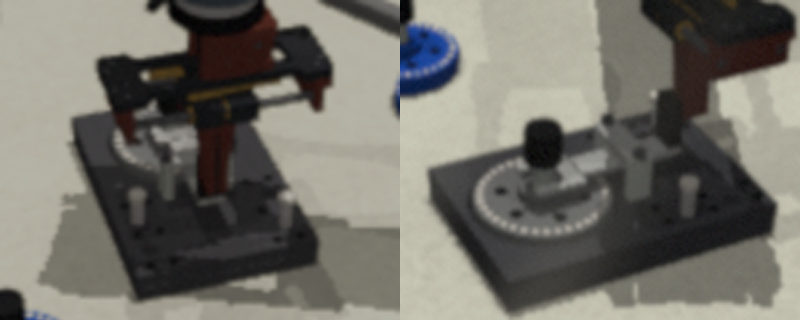

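```bash
python3 - <<'E'
from h import *
np.set_printoptions(precision=1,suppress=True)
o=np.array([523.5,2]);x=np.array([-.459,.888])
for n,p in [("tab0",onz("scene",365,236.5,98)),("tab1",onz("scene",250+268/2.667,205+92/2.667,98)),("forktip",onz("scene",250+125/2.667,205+187/2.667,55)),("knob",onz("scene",304,259,83))]:
    q=p[:2]-o; print(n,p,q@x,q@[-x[1],x[0]])
st=ctrl.state();print(st['force'],st['tcp_pos'],st['joint_pos'])
w=cv2.imread("pics/w2.png"); cv2.imwrite("pics/w2c.png",cv2.resize(w[200:480,160:480],(640,560)))
E
```

```text
tab0 [476.4  83.1  98. ] 93.5920237215219 4.58112388543205
tab1 [490.6  52.   98. ] 59.524469049490875 6.2242595953471325
forktip [565.3 -55.7  55. ] -70.42315272117591 -10.658194173711527
knob [547.9 -42.3  83. ] -50.55630726453677 -1.289569243582322
[-11.   17.2   5.6] [488.6  68.2  78.7] [  3.6 -10.   99.9   0.5  90.4 -23.9]
```

View pics/w2c.png

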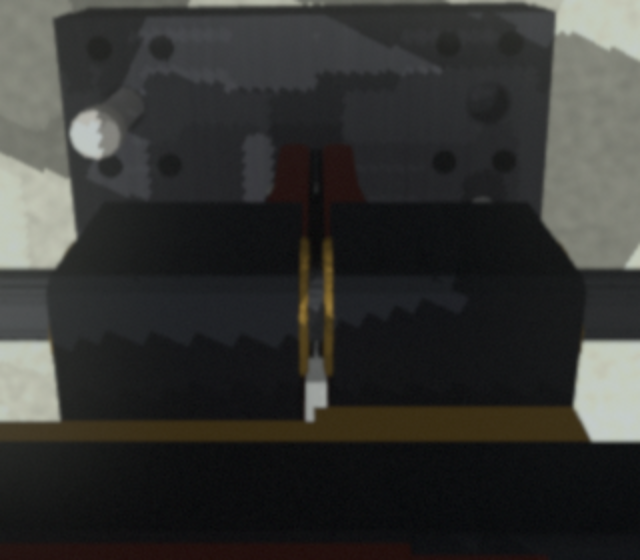

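{"api": "drive_tool", "payload": {
  "motion": [
    [[0.018,-0.035,0,0,0,0],[0,0,0,0,0,0]]
  ]
}}

```text
time_s: 4.1
tcp_pos: [488.7, 68.1, 78.8]
orientation: [[-0.464, 0.886, -0.007], [0.886, 0.464, 0.012], [0.014, -0.001, -1.0]]
force: [-14.5, 23.4, 8.3]
gripper_width: 0.4
grip_force: 13.9
```

{"api": "drive_tool", "payload": {
  "motion": [
    [[0.018,-0.035,0,0,0,0],[0,0,0,0,0,0],[0,0,0,0,0,0]]
  ]
}}

```text
time_s: 4.47
tcp_pos: [488.8, 68.0, 78.9]
orientation: [[-0.465, 0.885, -0.009], [0.885, 0.465, 0.015], [0.017, -0.001, -1.0]]
force: [-19.3, 28.8, 9.9]
gripper_width: 0.4
grip_force: 17.1
```

```bash
python3 - <<'E'
from h import *
np.set_printoptions(precision=1,suppress=True)
s=ctrl.camera("scene"); cv2.imwrite("pics/scene3.png",s); s0=cv2.imread("pics/scene0.png")
K,T=cam("scene"); iT=np.linalg.inv(T)
def proj(p):
    c=iT@np.r_[p,1]; return K[:2,:2]@[c[0]/-c[2],-c[1]/-c[2]]+K[:2,2]
o=np.array([523.5,2]);x=np.array([-.459,.888])
for d in (90,93,60,57,48,45): print(d,proj(np.r_[o+x*d,98]),proj(np.r_[o+x*d,55]))
# home tab via scene on known line
a=cv2.resize(s0[225:300,285:385],None,fx=8,fy=8,interpolation=0);b=cv2.resize(s[225:300,285:385],None,fx=8,fy=8,interpolation=0)
cv2.imwrite("pics/cmp.png",cv2.resize(np.vstack([a,b]),(800,1200))[:, :] if 0 else cv2.resize(np.hstack([a,b]),(800,300)))
cv2.imwrite("pics/c3.png",b)
E
```

```text
90 [364.6 237.9] [363.3 255. ]
93 [365.8 237.6] [364.5 254.7]
60 [352.1 240.9] [351.1 258.1]
57 [350.8 241.2] [349.8 258.4]
48 [347.  242.1] [346.1 259.4]
45 [345.8 242.4] [344.8 259.7]
```

View pics/c3.png

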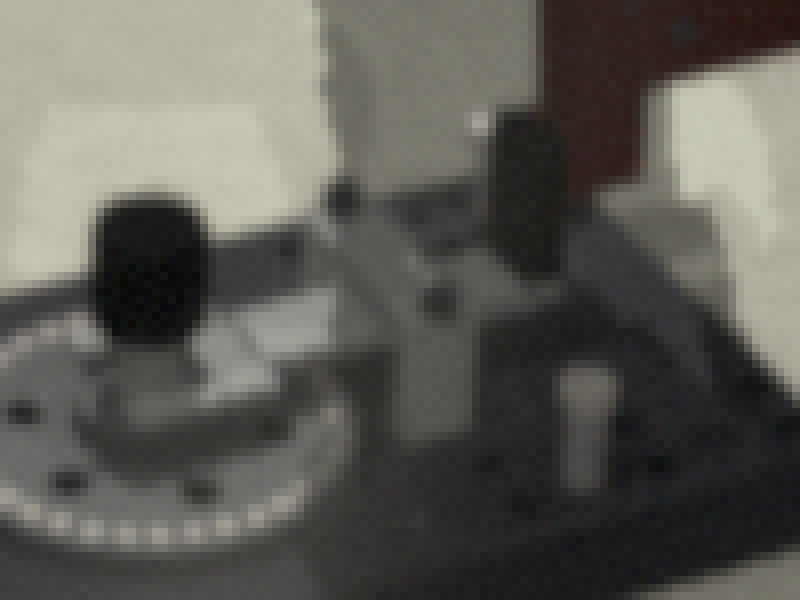

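The catch stops hard at 36 N without moving the rotor, and the knob is still at (304,259). In the crop the fork prongs reach past the stem, near (85,430). I'll back off, move over the knob and check from above.

{"api": "drive_tool", "payload": {
  "motion": [
    [[-0.14,0.27,0,0,0,0],[0,0,0.8,0,0,0],[0,0,0.8,0,0,0],[0.3,-0.6,0.5,0,0,0],[0.35,-0.6,0.5,0,0,0],[0.35,-0.6,0,0,0,0],[0.3,-0.6,0,0,0,0],[0,0,0,0,0,0]]
  ],
  "claw": 1
}}

```text
time_s: 5.52
tcp_pos: [551.1, -48.8, 207.8]
orientation: [[-0.456, 0.89, -0.001], [0.89, 0.456, -0.001], [-0.001, -0.002, -1.0]]
force: [-0.8, 0.4, -1.4]
gripper_width: 76.7
grip_force: 0.0
```

```bash
python3 - <<'E'
from h import *
import pickle
st=ctrl.state(); w=ctrl.camera("wrist"); cv2.imwrite("pics/w4.png",w); print(st['tcp_pos'],st['time_s'],st['gripper_width'],st['force'],np.round(st['orientation'],3).tolist())
pickle.dump(st,open("st4.pkl","wb"))
E
```

```text
[551.14735096 -48.79841035 207.82222641] 5.525 76.68833141241963 [-0.79619159  0.38468813 -1.41745573] [[-0.456, 0.89, -0.001], [0.89, 0.456, -0.001], [-0.001, -0.002, -1.0]]
```

View pics/w4.png

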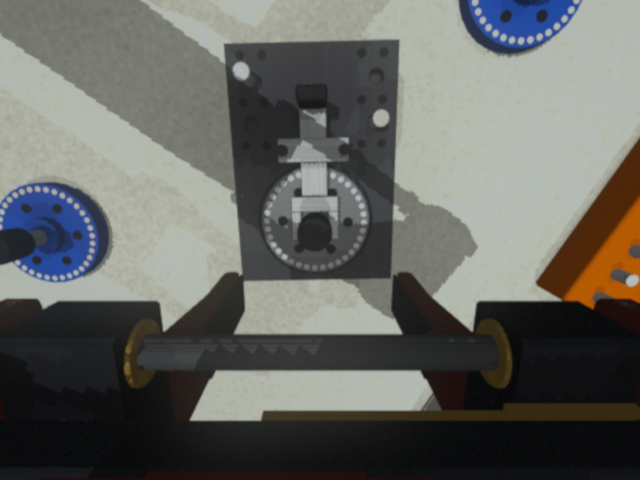

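Clear view: tab at (311,92), bridge at (314,150), fork around the knob with its base at rows 197-212, knob at (314,232), block edges at rows 42 and 279.

```bash
python3 - <<'E'
from h import *
import pickle
np.set_printoptions(precision=1,suppress=True)
st=pickle.load(open("st4.pkl","rb")); R=np.array(st['orientation']);t=np.array(st['tcp_pos'])
for n,u,v,z in [("edge top",312,41,30),("edge bot",316,279,30),("tab far row84",311,85,98),("tab 97",311,97,98),("tab 107",311,107,58),("bridge far",314,138,68),("bridge near",314,162,68),("fork base far",314,197,56),("fork slot base",314,212,56),("knob top c",314,232,98),("disc c",316,219,36),("tubeL",241,70,59),("tubeR",381,118,59)]:
    p=onz("wrist",u,v,z,st); print(n,p,"tool:",(R.T@(p-t))[:2])
w=cv2.imread("pics/w4.png"); cv2.imwrite("pics/w4c.png",cv2.resize(w[70:270,240:390],(600,800),interpolation=2)[:, :][0:800])
a=cv2.resize(w[75:255,250:380],(520,600),interpolation=2); cv2.imwrite("pics/w4c.png",a)
E
```

```text
edge top [470.1 100.7  30. ] tool: [170.1  -3.6]
edge bot [ 577.6 -101.8   30. ] tool: [-59.1  -0.4]
tab far row84 [493.1  56.1  98. ] tool: [119.9  -3.6]
tab 97 [496.9  48.7  98. ] tool: [111.6  -3.6]
tab 107 [496.8  47.1  58. ] tool: [110.2  -4.4]
bridge far [511.2  24.8  68. ] tool: [83.8 -1.7]
bridge near [520.3   6.9  68. ] tool: [63.7 -1.8]
fork base far [534.7 -21.6  56. ] tool: [31.8 -2. ]
fork slot base [541.1 -34.2  56. ] tool: [17.7 -2. ]
knob top c [546.1 -43.   98. ] tool: [ 7.5 -1.7]
disc c [547.3 -42.5  36. ] tool: [ 7.5 -0.2]
tubeL [430.9  46.   59. ] tool: [139.4 -63.5]
tubeR [555.5  66.8  59. ] tool: [101.   56.9]
```

View pics/w4c.png

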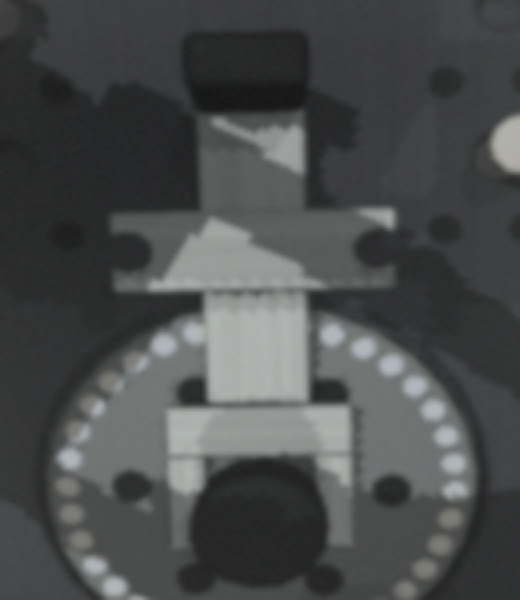

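The slot base is about 10 mm from the stem's centre and the stem radius is 8 mm, so the fork can't go further: the catch is home. The knob is at about (546.8,-42.8), so I descend on it.

{"api": "drive_tool", "payload": {
  "motion": [
    [[-0.086,0.12,-0.45,0,0,0],[0,0,-0.6,0,0,0],[0,0,-0.6,0,0,0],[0,0,-0.6,0,0,0],[0,0,-0.4,0,0,0],[0,0,-0.14,0,0,0],[0,0,0,0,0,0],[0,0,0,0,0,0]]
  ]
}}

```text
time_s: 6.58
tcp_pos: [547.2, -40.4, 70.6]
orientation: [[-0.46, 0.888, 0.002], [0.888, 0.46, -0.0], [-0.001, 0.002, -1.0]]
force: [0.0, 0.6, 0.0]
gripper_width: 88.1
grip_force: 0.0
```

{"api": "drive_tool", "payload": {
  "motion": [
    [[0,-0.04,-0.08,0,0,0],[0,0,0,0,0,0]]
  ]
}}

```text
time_s: 6.82
tcp_pos: [546.4, -42.5, 65.1]
orientation: [[-0.459, 0.888, -0.0], [0.888, 0.459, -0.0], [-0.0, -0.0, -1.0]]
force: [-0.1, 0.1, -1.0]
gripper_width: 87.9
grip_force: 0.0
```

{"api": "drive_tool", "payload": {
  "motion": [
    [[0,0,0,0,0,0],[0,0,0,0,0,0],[0,0,0,0,0,0],[0,0,0,0,0,0],[0,0,0,0,0,0],[0,0,0,0,0,0],[0,0,0,0,0,0],[0,0,0,0,0,0]]
  ],
  "claw": -1,
  "newtons": 35
}}

```text
time_s: 7.82
tcp_pos: [546.3, -42.3, 65.1]
orientation: [[-0.46, 0.888, -0.0], [0.888, 0.46, -0.0], [0.0, -0.0, -1.0]]
force: [-1.3, -0.8, 0.6]
gripper_width: 29.4
grip_force: 35.0
```

{"api": "drive_tool", "payload": {
  "motion": [
    [[0,0,0.02,0,0,0],[0,0,0,0,0,0],[0,0,0,0,0,0]]
  ]
}}

```text
time_s: 8.2
tcp_pos: [546.3, -42.2, 65.8]
orientation: [[-0.46, 0.888, -0.0], [0.888, 0.46, 0.0], [0.0, -0.0, -1.0]]
force: [-0.4, -0.7, -1.8]
gripper_width: 29.3
grip_force: 35.0
```

{"api": "drive_tool", "payload": {
  "motion": [
    [[0,0,0.01,0,0,0],[0,0,0,0,0,0],[0,0,0,0,0,0]]
  ]
}}

```text
time_s: 8.57
tcp_pos: [546.5, -42.3, 66.6]
orientation: [[-0.46, 0.888, 0.0], [0.888, 0.46, 0.0], [0.0, 0.0, -1.0]]
force: [0.8, 0.4, -2.5]
gripper_width: 29.2
grip_force: 35.0
```

{"api": "drive_tool", "payload": {
  "motion": [
    [[0,0,0.01,0,0,0],[0,0,0,0,0,0],[0,0,0,0,0,0]]
  ]
}}

```text
time_s: 8.95
tcp_pos: [546.5, -42.3, 67.1]
orientation: [[-0.46, 0.888, 0.0], [0.888, 0.46, 0.0], [0.0, 0.0, -1.0]]
force: [-0.6, 0.2, -2.7]
gripper_width: 29.5
grip_force: 35.0
```

{"api": "drive_tool", "payload": {
  "motion": [
    [[0,0,0.01,0,0,0],[0,0,0,0,0,0],[0,0,0,0,0,0]]
  ]
}}

```text
time_s: 9.32
tcp_pos: [546.5, -42.3, 67.6]
orientation: [[-0.46, 0.888, 0.0], [0.888, 0.46, -0.0], [-0.0, -0.0, -1.0]]
force: [1.1, -0.4, -2.5]
gripper_width: 29.1
grip_force: 35.0
```

{"api": "drive_tool", "payload": {
  "motion": [
    [[0,0,0.01,0,0,0],[0,0,0,0,0,0],[0,0,0,0,0,0]]
  ]
}}

```text
time_s: 9.7
tcp_pos: [546.5, -42.3, 68.2]
orientation: [[-0.46, 0.888, 0.0], [0.888, 0.46, -0.0], [-0.0, 0.0, -1.0]]
force: [-0.1, 0.3, -1.2]
gripper_width: 29.6
grip_force: 35.0
```

{"api": "drive_tool", "payload": {
  "motion": [
    [[0,0,0.01,0,0,0],[0,0,0,0,0,0],[0,0,0,0,0,0]]
  ]
}}

```text
time_s: 10.07
tcp_pos: [546.4, -42.3, 68.3]
orientation: [[-0.46, 0.888, -0.0], [0.888, 0.46, 0.0], [0.0, -0.0, -1.0]]
force: [0.8, -0.4, -5.1]
gripper_width: 29.4
grip_force: 35.0
```

{"api": "drive_tool", "payload": {
  "motion": [
    [[0,0,0.01,0,0,0],[0,0,0,0,0,0],[0,0,0,0,0,0]]
  ]
}}

```text
time_s: 10.45
tcp_pos: [546.3, -42.2, 68.6]
orientation: [[-0.46, 0.888, -0.001], [0.888, 0.46, 0.0], [0.0, -0.0, -1.0]]
force: [2.6, 0.5, -8.9]
gripper_width: 29.4
grip_force: 35.0
```

{"api": "drive_tool", "payload": {
  "motion": [
    [[0,0,0.01,0,0,0],[0,0,0,0,0,0],[0,0,0,0,0,0]]
  ]
}}

```text
time_s: 10.82
tcp_pos: [546.2, -42.2, 69.0]
orientation: [[-0.46, 0.888, -0.001], [0.888, 0.46, 0.0], [0.001, -0.001, -1.0]]
force: [1.8, -0.2, -12.3]
gripper_width: 29.3
grip_force: 35.0
```

{"api": "drive_tool", "payload": {
  "motion": [
    [[0,0,0.005,0,0,0],[0,0,0,0,0,0],[0,0,0,0,0,0],[0,0,0,0,0,0]]
  ]
}}

```text
time_s: 11.32
tcp_pos: [546.2, -42.2, 69.3]
orientation: [[-0.46, 0.888, -0.001], [0.888, 0.46, 0.0], [0.001, -0.001, -1.0]]
force: [3.1, 1.0, -16.8]
gripper_width: 29.5
grip_force: 35.0
```

{"api": "drive_tool", "payload": {
  "motion": [
    [[0,0,0,0,0,0],[0,0,0,0,0,0],[0,0,0,0,0,0],[0,0,0,0,0,0]]
  ]
}}

```text
time_s: 11.82
tcp_pos: [546.2, -42.2, 69.5]
orientation: [[-0.46, 0.888, -0.001], [0.888, 0.46, 0.0], [0.001, -0.001, -1.0]]
force: [2.2, 1.2, -19.2]
gripper_width: 29.3
grip_force: 35.0
```

{"api": "drive_tool", "payload": {
  "motion": [
    [[0,0,0,0,0,0],[0,0,0,0,0,0],[0,0,0,0,0,0],[0,0,0,0,0,0]]
  ]
}}

```text
time_s: 12.32
tcp_pos: [546.2, -42.2, 69.6]
orientation: [[-0.46, 0.888, -0.001], [0.888, 0.46, 0.0], [0.0, -0.001, -1.0]]
force: [1.4, 0.2, -19.7]
gripper_width: 29.5
grip_force: 35.0
```

{"api": "drive_tool", "payload": {
  "motion": [
    [[0,0,0,0,0,0],[0,0,0,0,0,0],[0,0,0,0,0,0],[0,0,0,0,0,0]]
  ]
}}

```text
time_s: 12.82
tcp_pos: [546.2, -42.3, 69.7]
orientation: [[-0.46, 0.888, -0.001], [0.888, 0.46, 0.0], [0.0, -0.0, -1.0]]
force: [2.0, 0.9, -21.0]
gripper_width: 29.7
grip_force: 35.0
```

{"api": "drive_tool", "payload": {
  "motion": [
    [[0,0,-0.016,0,0,0]]
  ]
}}

```text
time_s: 12.95
tcp_pos: [546.4, -42.3, 69.3]
orientation: [[-0.46, 0.888, -0.0], [0.888, 0.46, -0.0], [0.0, -0.0, -1.0]]
force: [0.4, 0.7, -18.1]
gripper_width: 29.3
grip_force: 35.0
```

{"api": "drive_tool", "payload": {
  "motion": [
    [[0,0,0,0,0,0]]
  ]
}}

```text
time_s: 13.08
tcp_pos: [546.3, -42.3, 69.4]
orientation: [[-0.46, 0.888, -0.0], [0.888, 0.46, 0.0], [0.0, -0.0, -1.0]]
force: [0.1, 0.7, -19.2]
gripper_width: 29.6
grip_force: 35.0
```

{"api": "drive_tool", "payload": {
  "motion": [
    [[0,0,-0.008,0,0,0],[0,0,0,0,0,0]]
  ]
}}

```text
time_s: 13.32
tcp_pos: [546.4, -42.3, 69.2]
orientation: [[-0.46, 0.888, 0.0], [0.888, 0.46, -0.0], [-0.0, 0.0, -1.0]]
force: [-1.0, 1.9, -16.8]
gripper_width: 29.2
grip_force: 35.0
```

{"api": "drive_tool", "payload": {
  "motion": [
    [[0,0,-0.004,0,0,0],[0,0,0,0,0,0]]
  ]
}}

```text
time_s: 13.58
tcp_pos: [546.5, -42.4, 69.0]
orientation: [[-0.46, 0.888, 0.0], [0.888, 0.46, -0.0], [-0.0, 0.0, -1.0]]
force: [-2.5, 2.1, -12.8]
gripper_width: 29.5
grip_force: 35.0
```

{"api": "drive_tool", "payload": {
  "motion": [
    [[0,0,0,0,0,0],[0,0,0,0,0,0]]
  ]
}}

```text
time_s: 13.82
tcp_pos: [546.5, -42.4, 68.9]
orientation: [[-0.46, 0.888, 0.0], [0.888, 0.46, -0.0], [-0.0, 0.0, -1.0]]
force: [-3.2, 1.3, -12.2]
gripper_width: 29.8
grip_force: 35.0
```

{"api": "drive_tool", "payload": {
  "motion": [
    [[0,0,0.003,0,0,0],[0,0,0,0,0,0]]
  ]
}}

```text
time_s: 14.08
tcp_pos: [546.5, -42.4, 68.8]
orientation: [[-0.46, 0.888, 0.0], [0.888, 0.46, -0.0], [-0.0, 0.0, -1.0]]
force: [-2.6, 0.5, -11.2]
gripper_width: 29.2
grip_force: 35.0
```

{"api": "drive_tool", "payload": {
  "motion": [
    [[0,0,0.006,0,0,0],[0,0,0,0,0,0]]
  ]
}}

```text
time_s: 14.32
tcp_pos: [546.5, -42.3, 68.9]
orientation: [[-0.46, 0.888, 0.0], [0.888, 0.46, -0.0], [-0.0, 0.0, -1.0]]
force: [-3.0, 2.6, -12.3]
gripper_width: 29.2
grip_force: 35.0
```

{"api": "drive_tool", "payload": {
  "motion": [
    [[0,0,0.003,0,0,0],[0,0,0,0,0,0]]
  ]
}}

```text
time_s: 14.58
tcp_pos: [546.5, -42.3, 69.0]
orientation: [[-0.46, 0.888, 0.0], [0.888, 0.46, 0.0], [-0.0, 0.0, -1.0]]
force: [-2.0, 1.3, -13.8]
gripper_width: 29.6
grip_force: 35.0
```

{"api": "drive_tool", "payload": {
  "motion": [
    [[0,0,0,0,0,0],[0,0,0,0,0,0]]
  ]
}}

```text
time_s: 14.82
tcp_pos: [546.5, -42.3, 69.0]
orientation: [[-0.46, 0.888, -0.0], [0.888, 0.46, -0.0], [-0.0, -0.0, -1.0]]
force: [-1.6, 1.2, -13.1]
gripper_width: 29.6
grip_force: 35.0
```

{"api": "drive_tool", "payload": {
  "motion": [
    [[0,0,0,0,0,0],[0,0,0,0,0,0],[0,0,0,0,0,0]]
  ]
}}

```text
time_s: 15.2
tcp_pos: [546.5, -42.3, 69.0]
orientation: [[-0.46, 0.888, -0.0], [0.888, 0.46, -0.0], [0.0, -0.0, -1.0]]
force: [-1.1, 1.1, -13.5]
gripper_width: 29.3
grip_force: 35.0
```

{"api": "drive_tool", "payload": {
  "motion": [
    [[0,0,0,0,0,0],[0,0,0,0,0,0],[0,0,0,0,0,0],[0,0,0,0,0,0]]
  ]
}}

```text
time_s: 15.7
tcp_pos: [546.5, -42.3, 69.1]
orientation: [[-0.46, 0.888, -0.0], [0.888, 0.46, -0.0], [-0.0, -0.0, -1.0]]
force: [-1.3, 0.9, -14.0]
gripper_width: 29.6
grip_force: 35.0
```

{"api": "drive_tool", "payload": {
  "motion": [
    [[0,0,-0.002,0,0,0],[0,0,0,0,0,0],[0,0,0,0,0,0],[0,0,0,0,0,0]]
  ]
}}

```text
time_s: 16.2
tcp_pos: [546.5, -42.3, 69.0]
orientation: [[-0.46, 0.888, 0.0], [0.888, 0.46, -0.0], [-0.0, 0.0, -1.0]]
force: [-0.8, 1.0, -13.3]
gripper_width: 29.4
grip_force: 35.0
```

{"api": "drive_tool", "payload": {
  "motion": [
    [[0,0,-0.025,0,0,0],[0,0,-0.025,0,0,0],[0,0,-0.025,0,0,0],[0,0,0,0,0,0],[0,0,0,0,0,0],[0,0,0,0,0,0]]
  ]
}}

```text
time_s: 16.95
tcp_pos: [546.8, -42.4, 65.6]
orientation: [[-0.46, 0.888, 0.001], [0.888, 0.46, -0.0], [-0.001, 0.001, -1.0]]
force: [0.4, 0.1, -1.9]
gripper_width: 29.4
grip_force: 35.0
```

{"api": "drive_tool", "payload": {
  "motion": [
    [[0,0,-0.008,0,0,0],[0,0,0,0,0,0],[0,0,0,0,0,0]]
  ]
}}

```text
time_s: 17.32
tcp_pos: [546.7, -42.3, 65.1]
orientation: [[-0.46, 0.888, 0.001], [0.888, 0.46, -0.0], [-0.0, 0.0, -1.0]]
force: [-0.4, -0.1, -0.6]
gripper_width: 29.2
grip_force: 35.0
```

Seated at the original height. I release and lift clear.

{"api": "drive_tool", "payload": {
  "motion": [
    [[0,0,0,0,0,0],[0,0,0,0,0,0],[0,0,0,0,0,0],[0,0,0,0,0,0],[0,0,0,0,0,0],[0,0,0,0,0,0]]
  ],
  "claw": 1
}}

```text
time_s: 18.08
tcp_pos: [546.5, -42.3, 64.8]
orientation: [[-0.46, 0.888, -0.0], [0.888, 0.46, -0.0], [-0.0, -0.0, -1.0]]
force: [-0.8, 0.8, 0.4]
gripper_width: 85.5
grip_force: 0.0
```

{"api": "drive_tool", "payload": {
  "motion": [
    [[0,0,0.3,0,0,0],[0,0,0.6,0,0,0],[0,0,0.6,0,0,0],[0,0,0.6,0,0,0],[0,0,0.6,0,0,0],[0,0,0,0,0,0],[0,0,0,0,0,0],[0,0,0,0,0,0]]
  ]
}}

```text
time_s: 19.08
tcp_pos: [545.8, -42.2, 198.0]
orientation: [[-0.46, 0.888, -0.003], [0.888, 0.46, 0.0], [0.002, -0.002, -1.0]]
force: [-0.8, -0.2, -0.1]
gripper_width: 88.1
grip_force: 0.0
```

```bash
python3 - <<'E'
from h import *
st=ctrl.state(); w=ctrl.camera("wrist"); cv2.imwrite("pics/w5.png",w); print(st['tcp_pos'],st['time_s'],st['gripper_width'],st['force'])
print([onz("wrist",*p,st).round(1).tolist() for p in []])
E
```

```text
[545.84327538 -42.2301095  198.0014138 ] 19.075 88.05073051744881 [-0.82482854 -0.22423731 -0.1427995 ]
[]
```

View pics/w5.png

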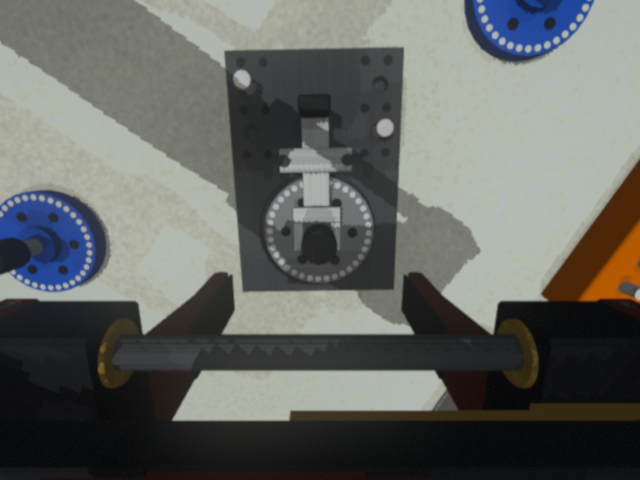

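The rotor is seated with its knob at (320,240), and the fork is still around the stem with the tab at (314,103). Both tubes are in place and nothing is touched, so I hand in.

```bash
python3 -c "
from station import ctrl
print(ctrl.job_done())"
```

```text
the job is handed in; nothing more can be done
None
```

The job is handed in, with no verdict returned: the catch is against its stop, the rotor held an estimated 10–12 N for over 2 s (about 19 N just before, as the arm's pull kept creeping up, so close to the 20 N limit), and it is seated again, still locked and released.

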